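# Stand the grain samples in their colour-coded stands

## Robot

A 6-joint arm with a two-finger parallel gripper is mounted at the origin on a cart in front of the work surface, level with it; the furniture and walls round the work are solid. World frame = base frame: x ahead of the robot, y to its left, z up, the work surface at z = 0. Lengths are in mm, angles in rad, forces in N, time in s.
With the tool pointing down it reaches from about 275 to 825 mm from the base axis. Payload 4.9 kg.
Tool frame: the origin (TCP) lies at the very end of the fingers, on their centre line; the grasp point (between the pads) lies 19 mm behind it; z points along the fingers, y is the line along which they close (so a half turn about z gives the same grasp; the last joint's range is limited). The gripper opens to 85 mm and grips with 20 to 120 N. Pads are 22 mm wide; open, the fingers measure 114 mm over their backs; the gripper's body (76 mm by 85 mm) begins 54 mm behind the grasp point. The pads swing forward as they close: fully open they stand 13 mm farther back than shut.
Start: joints at [1.146, 0.326, -0.193, 1.052, 0, 1.437], TCP at [157.689, 526.928, 231.281] pointing down, gripper open.
Joint ranges: [-2.65, 2.65], [-0.97, 1.79], [-1.3, 1.35], [-1.93, 2.1], [-1.47, 1.37], [-3.14, 3.14]. Speed limits (rad/s): [2.57, 2.57, 3.14, 3.14, 3.14, 3.14].

## Interface

Orientations are given as [roll, pitch, yaw] about the fixed x, y, z axes, in that order (R = Rz(yaw) Ry(pitch) Rx(roll)).
In Python, from bench import bot, solve_ik, imaging gives the robot as it stands. Calls block until the motion is done:
- bot.move_ptp(position, orientation): joint-space move of the TCP to a pose.
- bot.movel(position, rot=None, max_speed=150, threshold=None): straight line of the TCP; rot=None keeps the orientation; max_speed is the mean speed in mm/s. With threshold (N) it stops when the force on the tool has changed by that much, and returns True; else False.
- bot.move_j(angles): joint-space move.
- bot.grip(opening, effort=None): opening from 0.0 (shut) to 1.0 (fully open); effort is the grip in N (None keeps the last); returns when the fingers have stopped.
- bot.dwell(seconds).
- solve_ik(position, orientation): joint angles nearest the present ones, or None.
- bot.get_state(): the state.
- imaging.capture(name): name is "side" or "top"; returns the picture (400x640x3 uint8, blue, green, red); there is no depth.
- imaging.camera_model(name): a dict with "K" (3x3 intrinsics, pixels), "position" and "rotation" of the camera in the world. Camera axes: x right, y up, looking along -z (the intrinsics and any distortion apply to the point x, -y, -z); pixel columns grow to the right and rows downward; lengths in mm; the calibration is good to about 2 mm. A picture is of the moment at which its call begins. camera_model takes no time and is no camera call.
A pose or a line that the arm cannot do raises bot.IKError and nothing moves.
- bot.sign_off(): hands the job in; it is judged then, once.
The state is a dict: "t": time; "qpos": joint angles; "joint_velocities": joint speeds; "effort": joint torques, N m; "tcp_pos": TCP position; "orientation": TCP orientation; "contact_force": force on the tool from outside, world axes, zero at the start; "wrist_torque": the same for the moment, N m; "opening": opening from 0.0 (shut) to 1.0 (fully open); "gripper_force": force on a finger pad.
Only numpy, scipy, OpenCV 4.12 (cv2) and the standard library are available. Lean on these libraries where they do the work, as an engineer would, in place of code of your own. Each camera call takes 0.05 s, during which the arm holds its last target. There are 200 camera calls.

## Task

Put each of the four grain samples into the sample stand whose collar has the colour of the sample's cap: the red-, blue- and black-capped vials and the white-capped jar that stand among the stands. The other vials and the other jar, along the far edge of the table by the white rack, are not part of the job. Keep the samples upright all the way, never tipping one over, and leave all four standing flat on the floor of their stand's pocket, released.

Things in the scene. Friction and masses are not known exactly. Their poses are not given: they have to be found in the camera images.
- red_vial_mid (a point): centre (42.5 mm above the underside, on the axis) of a glass sample vial with a red screw cap, standing upright on the table: 27 mm diameter and 85 mm high; the straight glass body reaches up to 74 mm, the cap above is 22 mm wide; about 30 g; z points up along its axis, its yaw has no meaning
- blue_vial_mid (a point): centre (42.5 mm above the underside, on the axis) of a glass sample vial with a blue screw cap, standing upright on the table: 27 mm diameter and 85 mm high; the straight glass body reaches up to 74 mm, the cap above is 22 mm wide; about 30 g; z points up along its axis, its yaw has no meaning
- black_vial_mid (a point): centre (42.5 mm above the underside, on the axis) of a glass sample vial with a black screw cap, standing upright on the table: 27 mm diameter and 85 mm high; the straight glass body reaches up to 74 mm, the cap above is 22 mm wide; about 30 g; z points up along its axis, its yaw has no meaning
- white_jar_mid (a point): centre (37.5 mm above the underside, on the axis) of the wide glass sample jar with a white screw cap, standing upright on the table: 52 mm diameter and 75 mm high; the straight glass body reaches up to 65 mm, the cap above is 43 mm wide; about 30 g; z points up along its axis, its yaw has no meaning
- red_stand_seat (a point): centre of the pocket floor (4 mm above the table) of the round sample stand with a red collar: an open pocket 46 mm wide inside, collar 56 mm wide outside with a 5 mm wall, its rim 20 mm above the table (pocket 16 mm deep), on a grey foot disc 68 mm wide; fixed to the table; z up
- blue_stand_seat (a point): centre of the pocket floor (4 mm above the table) of the round sample stand with a blue collar: an open pocket 46 mm wide inside, collar 56 mm wide outside with a 5 mm wall, its rim 20 mm above the table (pocket 16 mm deep), on a grey foot disc 68 mm wide; fixed to the table; z up
- black_stand_seat (a point): centre of the pocket floor (4 mm above the table) of the round sample stand with a black collar: an open pocket 46 mm wide inside, collar 56 mm wide outside with a 5 mm wall, its rim 20 mm above the table (pocket 16 mm deep), on a grey foot disc 68 mm wide; fixed to the table; z up
- white_stand_seat (a point): centre of the pocket floor (4 mm above the table) of the round sample stand with a white collar: an open pocket 72 mm wide inside, collar 82 mm wide outside with a 5 mm wall, its rim 20 mm above the table (pocket 16 mm deep), on a grey foot disc 94 mm wide; fixed to the table; z up
Not all that is in view belongs to the job. There is more than one size of the part that bears white_jar_mid; the job needs the middle-sized.

How it is judged (in metres and radians):
At the end, for the whole second after the job is handed in: Each of the four samples stands in the stand of its cap's colour: its axis within 13 mm of the pocket's centre, its underside resting on the pocket floor (within 4 mm), upright within 0.1 rad, at rest (under 0.02 m/s) (horizontal distance between red_vial_mid and red_stand_seat below 0.013 m and z of red_vial_mid in the frame of red_stand_seat between 0.0385 and 0.0465 m and angle between each of red_vial_mid, blue_vial_mid, black_vial_mid, white_jar_mid's own z axis and vertical below 0.1 rad and linear speed of each of red_vial, blue_vial, black_vial, white_jar below 0.02 m/s and horizontal distance between blue_vial_mid and blue_stand_seat below 0.013 m and z of blue_vial_mid in the frame of blue_stand_seat between 0.0385 and 0.0465 m and horizontal distance between black_vial_mid and black_stand_seat below 0.013 m and z of black_vial_mid in the frame of black_stand_seat between 0.0385 and 0.0465 m and horizontal distance between white_jar_mid and white_stand_seat below 0.013 m and z of white_jar_mid in the frame of white_stand_seat between 0.0335 and 0.0415 m); the robot touches nothing.
It fails at once if a sample is tipped over (more than 0.6 rad from upright) (angle between any of red_vial_mid, blue_vial_mid, black_vial_mid, white_jar_mid's own z axis and vertical above 0.6 rad).
It also fails if it takes over 109 s, if anything falls off the work surface, if the arm or the gripper's body presses on something with over 40 N, if the wrist force passes 120 N, or if a joint passes its speed limit or range.

## Working session

There is one attempt and no reset: what is moved stays moved. The work goes in short steps, each a Python script; the robot and the scene stay as the last script left them, time stands still between calls to the robot, and variables do not carry over. Pictures are saved under pics/ and viewed, at most 14 in all, crops included, and the job is handed in when it is done.

```bash
mkdir -p pics; ls; python3 - <<'E'
from bench import bot, solve_ik, imaging
import cv2
for n in("side","top"):
    cv2.imwrite(f"pics/{n}0.png",imaging.capture(n)); m=imaging.camera_model(n); print(n,m)
s=bot.get_state();print(s["t"],s["orientation"],s["opening"])
E
```

```text
pics
side {'K': array([[449.34300935,   0.        , 321.71847592],
       [  0.        , 449.34300935, 206.84379223],
       [  0.        ,   0.        ,   1.        ]]), 'position': array([ 864.10920328, -415.6754886 ,  943.08742201]), 'rotation': array([ 0.50564856, -0.0120139 ,  0.62831387])}
top {'K': array([[434.73070796,   0.        , 312.86236138],
       [  0.        , 434.73070796, 201.85154649],
       [  0.        ,   0.        ,   1.        ]]), 'position': array([453.85778142,  -5.35553013, 976.86652095]), 'rotation': array([ 0.12445253, -0.02053334, -1.54581784])}
0.1 [-3.14009653e+00 -2.24611422e-04  2.85079643e+00] 1.000819411251281
```

View pics/side0.png

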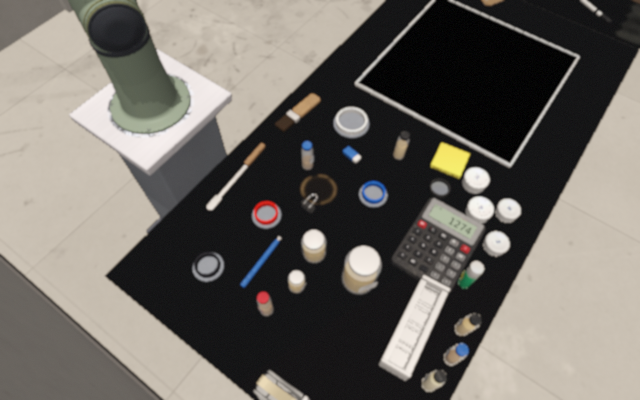

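View pics/top0.png

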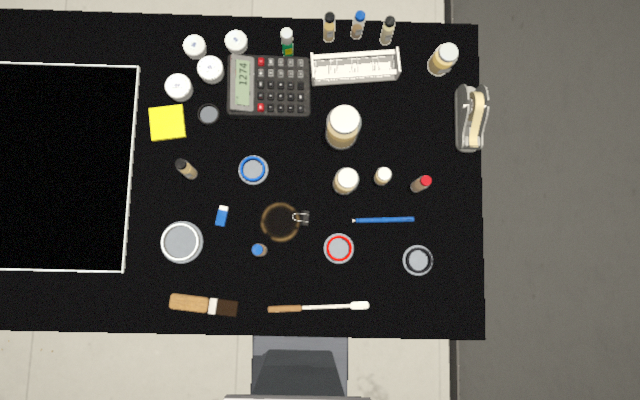

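The views show three vials (blue at 260,250, black at 187,169 and red at 421,184 in top), three white-capped jars of different sizes in the middle, and the four stands. I'll zoom in.

```bash
python3 - <<'E'
import cv2
a=cv2.imread("pics/top0.png")[100:280,150:450]; cv2.imwrite("pics/topc.png",cv2.resize(a,None,fx=2.66667,fy=2.66667,interpolation=cv2.INTER_CUBIC))
a=cv2.imread("pics/side0.png")[90:330,180:440]; cv2.imwrite("pics/sidec.png",cv2.resize(a,None,fx=2.5,fy=2.5,interpolation=cv2.INTER_CUBIC))
E
```

```text
(no output)
```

View pics/topc.png

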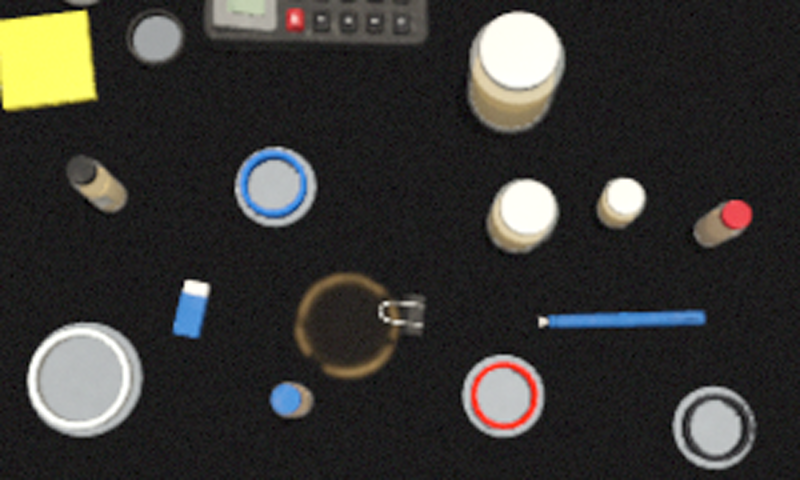

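View pics/sidec.png

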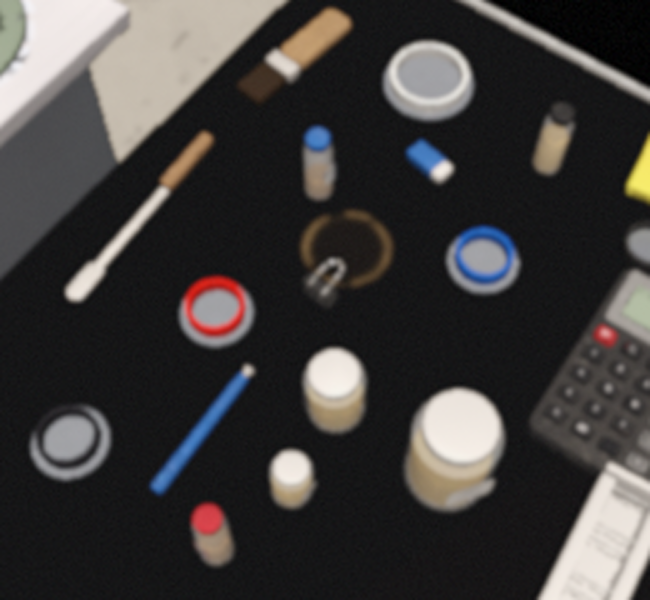

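```bash
cat > vis.py <<'E'
import numpy as np
from scipy.spatial.transform import Rotation as Ro
from bench import imaging
def ray(n,uv,conv="xyz"):
    m=imaging.camera_model(n);K=m["K"]
    R=Ro.from_rotvec(m["rotation"]) if conv=="rv" else Ro.from_euler("xyz",m["rotation"])
    d=np.linalg.inv(K)@[uv[0],uv[1],1]; d=R.apply([d[0],-d[1],-d[2]])
    return m["position"],d/np.linalg.norm(d)
def tri(p1,p2,conv="xyz"):
    a,d=ray("top",p1,conv);b,e=ray("side",p2,conv)
    A=np.stack([d,-e],1);s=np.linalg.lstsq(A,b-a,rcond=None)[0]
    P,Q=a+s[0]*d,b+s[1]*e
    return (P+Q)/2,np.linalg.norm(P-Q)
def onz(n,uv,z):
    a,d=ray(n,uv);return a+d*(z-a[2])/d[2]
E
cat > pts.py <<'E'
P={"redcap":((737,214),(208,518)),"bluecap":((287,399),(318,137)),"blackcap":((81,168),(562,111)),"jarcap":((528,207),(334,371)),"smalljar":((625,197),(292,468)),"bigjar":((520,50),(462,424)),
"redst":((504,394),(215,306)),"bluest":((275,183),(485,254)),"blackst":((714,426),(69,436)),"whitest":((84,377),(429,73))}
from vis import *
np.set_printoptions(precision=1,suppress=True)
for k,(a,b) in P.items():
    t=(150+a[0]/2.66667,100+a[1]/2.66667);s=(180+b[0]/2.5,90+b[1]/2.5)
    print(k,*tri(t,s),*tri(t,s,"rv"))
E
python3 pts.py
```

```text
redcap [ 618.8 -257.3   83. ] 1.342295240860287 [ 669.1 -184.2 -132.1] 123.46101060323254
bluecap [465.7  90.   83.6] 2.2323793411141644 [ 488.2  244.7 -133.8] 135.87447030061955
blackcap [638.2 254.9  86.1] 3.222651841004454 [ 705.   457.8 -123.1] 124.98947529950517
jarcap [621.  -93.5  75.4] 1.0346489287538823 [ 675.8   14.5 -130.4] 128.96372598577733
smalljar [ 637.3 -175.6   45.7] 1.719810715170794 [ 695.9  -81.8 -176.5] 132.45623538444693
bigjar [739.4 -82.  105.8] 2.186722936044906 [816.6  23.6 -79.2] 126.6824056958667
redst [474.3 -82.4  13.9] 0.07016171669845407 [ 500.8   37.3 -226.8] 142.38551145714254
bluest [647.  114.7  14.6] 2.1857224574144003 [ 716.9  282.6 -210.3] 143.77446971225146
blackst [ 452.2 -258.    10. ] 0.669465563515796 [ 471.9 -177.3 -238.4] 139.1927964271588
whitest [480.3 263.   20.6] 2.767234595256974 [ 508.3  488.5 -237.2] 146.78954924574106
```

```bash
cat > job.py <<'E'
from bench import bot, solve_ik, imaging
import numpy as np
O=[np.pi,0,np.pi/2]; HI=165
def go(f,x,y,z,**k): return f([x,y,z],**k)
def pickplace(a,b,zg=29,wide=0.75,first=False):
    bot.grip(wide,25)
    bot.move_ptp([a[0],a[1],HI],O)
    bot.movel([a[0],a[1],zg],max_speed=100)
    bot.grip(0.0,25)
    s=bot.get_state(); print("held",round(s["opening"],3),s["gripper_force"],s["t"])
    bot.movel([a[0],a[1],HI],max_speed=120)
    print("lifted",round(bot.get_state()["opening"],3))
    bot.movel([b[0],b[1],HI],max_speed=200)
    bot.movel([b[0],b[1],zg+12],max_speed=120)
    hit=bot.movel([b[0],b[1],zg+4.5],max_speed=25,threshold=5)
    print("down",hit,bot.get_state()["tcp_pos"],bot.get_state()["contact_force"])
    bot.grip(wide); bot.movel([b[0],b[1],HI],max_speed=120)
    print("t",bot.get_state()["t"])
E
cat >> pts.py <<'E'
print()
Z={"redcap":85,"bluecap":85,"blackcap":85,"jarcap":75,"redst":20,"bluest":20,"blackst":20,"whitest":20}
for k,z in Z.items():
    a,b=P[k];t=(150+a[0]/2.66667,100+a[1]/2.66667);s=(180+b[0]/2.5,90+b[1]/2.5)
    print(k,onz("top",t,z)[:2],onz("side",s,z)[:2])
E
python3 pts.py|sed -n '/^$/,$p'
python3 - <<'E'
from job import *
for p in [(618,-257),(466,90),(638,255),(621,-93),(474,-82),(647,115),(452,-258),(480,263)]:
  for z in(29,165): print(p,z,np.round(solve_ik([*p,z],O),2))
E
```

```text
redcap [ 618.  -257.2] [ 619.8 -257.2]
bluecap [464.9  89. ] [467.1  90. ]
blackcap [639.6 256.4] [637.  254.3]
jarcap [620.7 -93.9] [621.2 -92.9]
redst [474.2 -81.8] [476.9 -84.6]
bluest [645.1 113.3] [649.  112.5]
blackst [ 452.5 -255.2] [ 456.3 -260. ]
whitest [479.3 262.2] [480.9 264.6]
(618, -257) 29 [-0.5   0.72 -0.08  0.77  0.    1.07]
(618, -257) 165 [-0.5   0.59  0.06  1.04  0.    1.07]
(466, 90) 29 [ 0.04  0.44 -0.64  0.49  0.    1.61]
(466, 90) 165 [ 0.04  0.25 -0.48  0.84  0.    1.61]
(638, 255) 29 [ 0.27  0.75 -0.03  0.8   0.    1.84]
(638, 255) 165 [0.27 0.63 0.12 1.06 0.   1.84]
(621, -93) 29 [-0.27  0.66 -0.21  0.7   0.    1.3 ]
(621, -93) 165 [-0.27  0.52 -0.07  0.98  0.    1.3 ]
(474, -82) 29 [-0.32  0.45 -0.62  0.5   0.    1.25]
(474, -82) 165 [-0.32  0.26 -0.47  0.84  0.    1.25]
(647, 115) 29 [ 0.06  0.7  -0.12  0.75  0.    1.63]
(647, 115) 165 [0.06 0.57 0.02 1.02 0.   1.63]
(452, -258) 29 [-0.66  0.5  -0.52  0.55  0.    0.91]
(452, -258) 165 [-0.66  0.33 -0.37  0.87  0.    0.91]
(480, 263) 29 [ 0.37  0.54 -0.45  0.59  0.    1.94]
(480, 263) 165 [ 0.37  0.37 -0.3   0.9   0.    1.94]
```

```bash
python3 - <<'E'
from job import *
import cv2
pickplace((466,89.5),(646.5,113))
bot.move_ptp([500,-10,260],O)
for n in("top","side"): cv2.imwrite(f"pics/{n}1.png",imaging.capture(n))
a=np.hstack([cv2.imread("pics/top1.png")[110:230,180:340],cv2.imread("pics/side1.png")[130:250,300:460]])
cv2.imwrite("pics/c1.png",cv2.resize(a,None,fx=2.5,fy=2.5,interpolation=cv2.INTER_CUBIC))
E
```

```text
held 0.305 24.506460959091783 4.325
lifted 0.309
down False [646.44605611 112.99680451  33.42652655] [-0.35985487  0.63186271 -0.32978907]
t 10.0
```

View pics/c1.png

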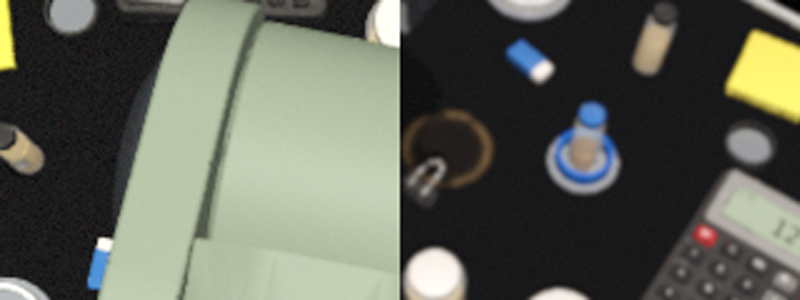

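The blue vial stands upright inside the blue collar (side view, crop 588,140); the arm hides it in the top view. Next come black, red and the jar.

```bash
python3 - <<'E'
from job import *
import cv2
pickplace((638.3,255.3),(454,-257.5))
pickplace((619,-257.2),(475.3,-83))
pickplace((621,-93.4),(480.2,263.3),wide=1.0)
bot.move_ptp([158,527,231],O)
for n in("top","side"): cv2.imwrite(f"pics/{n}2.png",imaging.capture(n))
a=cv2.imread("pics/top2.png")[100:280,150:450]; cv2.imwrite("pics/topd.png",cv2.resize(a,None,fx=2.66667,fy=2.66667,interpolation=cv2.INTER_CUBIC))
a=cv2.imread("pics/side2.png")[90:330,180:440]; cv2.imwrite("pics/sided.png",cv2.resize(a,None,fx=2.5,fy=2.5,interpolation=cv2.INTER_CUBIC))
E
```

```text
held 0.306 26.39543065801263 14.3
lifted 0.307
down False [ 453.93524386 -257.45804056   33.45832069] [ 0.77334338 -0.61496104 -0.83320401]
t 21.7917
held 0.31 25.209563579410315 24.6333
lifted 0.306
down False [475.20918743 -82.96002641  33.44531727] [-0.41480822 -0.5624479  -0.63848149]
t 30.525
held 0.597 26.422928979154676 33.4333
lifted 0.598
down True [480.46462029 263.46100611  33.55302233] [-0.57646806  0.16507107  4.99628327]
t 40.0333
```

View pics/topd.png

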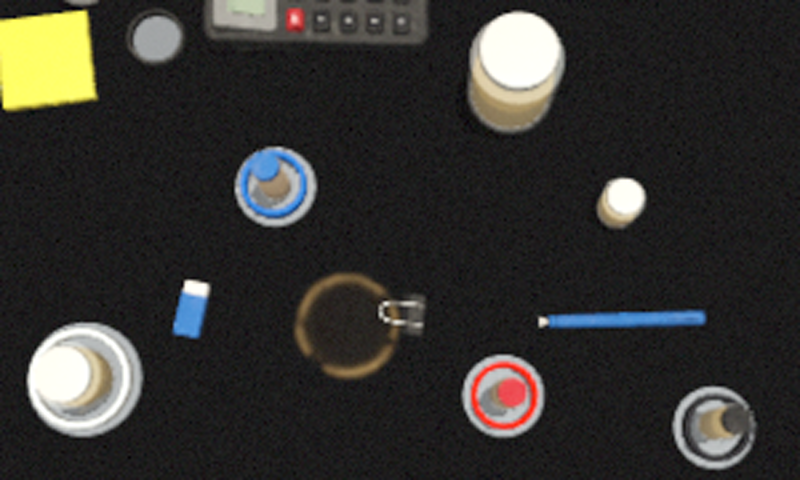

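View pics/sided.png

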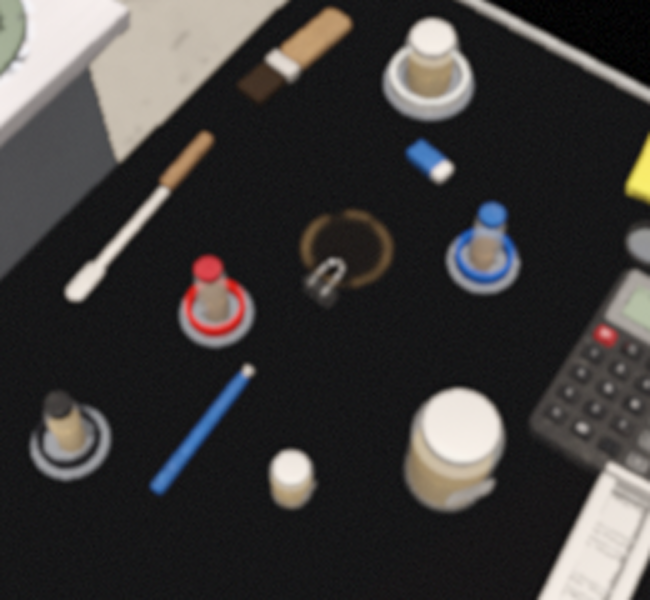

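All four stand upright in their collars. One check of the cap positions against the stands before handing in.

```bash
python3 - <<'E'
from vis import *
np.set_printoptions(precision=1,suppress=True)
P={"blue":((266,165),(491,214),(647,113)),"red":((510,391),(208,268),(475.3,-83)),"black":((737,418),(58,404),(454,-257.5)),"jar":((61,375),(432,36),(480.2,263.3))}
for k,(a,b,c) in P.items():
    p,e=tri((150+a[0]/2.66667,100+a[1]/2.66667),(180+b[0]/2.5,90+b[1]/2.5));print(k,p,p[:2]-c,e)
E
```

```text
blue [646.  112.7  87.2] [-1.  -0.3] 0.4867213762993675
red [475.  -81.6  84.3] [-0.3  1.4] 0.8324690159349972
black [ 459.  -255.7   86.2] [5.  1.8] 0.11360206171406804
jar [479.3 264.6  75.8] [-0.9  1.3] 0.9592087918287978
```

```bash
python3 -c "
from bench import bot
print(bot.sign_off())"
```

```text
the job is handed in; nothing more can be done
None
```

I placed all four samples upright in their matching stands, released them and handed the job in; my last check put each cap within about 5 mm of its stand's centre, but `sign_off` returned no verdict.

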